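# Free a seized car-seat rail and lock it fully back

## Robot

A 6-joint arm with a two-finger parallel gripper is mounted at the origin on the work surface. World frame = base frame: x ahead of the robot, y to its left, z up, the work surface at z = 0. Lengths are in m, angles in rad, forces in N, time in s.
With the tool pointing down it reaches from about 0.425 to 0.95 m from the base axis. Payload 3.5 kg.
Tool frame: the origin (TCP) lies at the very end of the fingers, on their centre line; the grasp point (between the pads) lies 19 mm behind it; z points along the fingers, y is the line along which they close (so a half turn about z gives the same grasp; the last joint's range is limited). The gripper opens to 85 mm and grips with 20 to 120 N. Pads are 22 mm wide; open, the fingers measure 114 mm over their backs; the gripper's body (76 mm by 85 mm) begins 54 mm behind the grasp point. The pads swing forward as they close: fully open they stand 13 mm farther back than shut.
Start: joints at [1.003, 0.286, 1.577, -0, 1.279, -0.15], TCP at [0.274, 0.617, 0.231] pointing down, gripper open.
Joint ranges: [-2.77, 2.77], [-0.9, 2.22], [0.21, 2.48], [-1.53, 4.67], [0.24, 2.81], [-2.84, 2.84]. Speed limits (rad/s): [2.79, 2.79, 3.14, 3.14, 3.14, 3.14].

## Interface

Orientations are given as a unit quaternion [x, y, z, w].
In Python, from plant import ctrl gives the robot as it stands.
- The arm moves only by the tool carry_out, never from a script. Its argument "deltas" is one flat list of numbers, 6 for each row, row after row: the shift along the tool's x, y, z in m, then the turn, a rotation vector about the tool's x, y, z in rad. A call has 1 to 5 rows; each row is the pose to reach, as a shift and turn from the pose commanded when the call began, along the tool's axes at that moment; what a row does not reach only later rows make up. A row lasts 1/8 s, in which the tool goes at most 62.5 mm and 10.7 degrees, less where a joint would pass 70% of its speed; a pose out of reach is approached as far as the arm can. A call with a gripper value outside its range is refused whole. "grip" is the opening in per cent of the stroke, from 0 (shut) to 100 (fully open), set as the call begins (left out, the last holds). The fingers move at their own pace and stop on an object; "grip_force" is the grip in N (left out, the last holds). Time passes only in rows, so rows that repeat a pose let the fingers close. It gives the time, the measured TCP pose, the force, the opening and the grip force at its end, in the units of the state.
- ctrl.get_state(): the state, without advancing time (a new reading comes with each control period).
- ctrl.read_camera(name): name is "scene" or "top" or "wrist"; returns (picture, depth): 480x640x3 uint8, red, green, blue; 480x640 float32, m along the optical axis (not along the pixel's ray), 0 where there is no reading.
- ctrl.camera_model(name): a dict with "intrinsics" (3x3 intrinsics, pixels), "extrinsics" (4x4, takes a point from world to camera coordinates); the wrist camera has in their place "hand_eye" (4x4, takes a point from camera to tool coordinates, whose origin is the TCP and whose axes are the flange's). Camera axes: x right, y down, z forward; pixel columns grow to the right and rows downward; lengths in m; the calibration is good to about 2 mm. A picture is of the moment at which its call begins: read the wrist's pose just before it. camera_model takes no time and is no camera call.
- ctrl.sign_off(): hands the job in; it is judged then, once.
Trained networks look in the newest picture that a camera, given by its name, has taken for a name from the list of things; names that differ only in an ending like _2 or _b are one class to them, and where a whole thing is asked for, a point or a joint stands for the part that bears it (a point fixed in the world has none). Each returns a list of dicts, best first, with "score" (0 to 1); they miss things now and then, are a little off and sometimes report something else, mostly with a low value. They report only what shows in the picture. A call takes as long as a camera call.
- ctrl.find_in(camera, query): "uv" ([column, row] in pixels, amid what is visible of it).
The state is a dict: "time": time; "qpos": joint angles; "dq": joint speeds; "joint_efforts": joint torques, N m; "eef_pos": TCP position; "tcp_rot": TCP orientation; "contact_force": force on the tool from outside, world axes, zero at the start; "wrist_torque": the same for the moment, N m; "opening": opening from 0.0 (shut) to 1.0 (fully open); "finger_force": force on a finger pad.
Only numpy, scipy, OpenCV 4.12 (cv2) and the standard library are available. Lean on these libraries where they do the work, as an engineer would, in place of code of your own. Each camera call takes 0.05 s, during which the arm holds its last target. There are 200 camera calls.

## Task

The rusted slider of this car-seat track is seized. Work it free with short back-and-forth strokes, then run it fully back (to the robot's left) against its stop, so that the brass-coloured front fixing bolt is uncovered, and press the latch lever fully down so that it locks there. The bench light above leaves only a slanting reach; leave the oil can, wire brush, parts dish, tape roll and screwdriver where they are.

Things in the scene. Friction and masses are not known exactly. Their poses are not given: they have to be found in the camera images.
- track: Fixed rusted lower seat rail, 460 x 56 mm, on a plywood board (520 x 110 x 18 mm) clamped to the bench. Origin: on the bench under the middle of the board. y axis along the rail, + = backwards (the way the slider must go), x axis across, + away from the robot, z up. Fixed parts reach 46 mm above the bench, the clamps at its ends 50 mm. Its front fixing bolt (brass) lies on its floor at y -130 mm.
- upper (a joint): Travel of the slider (rusted upper rail, 320 x 34 mm, top face 52 mm up) along the track's +y, m; stop at 0.120 = fully back. Starts seized near 0.0125: 2-4 mm play each way, then grinds 5 mm at 8 to 13 N and jams hard (forward near 0.021 to 0.026, backward near 0.004). More force does not help: only full strokes, jam to jam, each way in turn loosen it; after 2-4 each way (unknown) it runs on at 5 N.
- sleeve (a point): Hold on the slider: upright steel spacer sleeve, diameter 20 mm, standing on the slider's top face from 52 to 90 mm above the bench, an 8 mm stud end on it up to 98 mm. The point lies on its axis, 79 mm above the bench. It travels with the slider; nothing stands within 70 mm of it along the rail. Axes parallel to the track's.
- latch (a joint): Angle of the latch lever on the slider, rad: 0 = down flat, locked (its tooth sits in a notch of the comb on the lower rail's far side). Starts raised at 0.38 to 0.50, stays where it is put, moves with about 1 N at the paddle. The tooth goes in only over a notch, else it stops near 0.15; with the slider at its back stop (0.115 to 0.120) it is over the last notch.
- paddle (a point): Middle of the top face of the latch's black thumb paddle (38 mm across x 34 mm along the rail, 7 mm thick) at the lever's front end, 110 mm from the pivot. Raised, it is about 105 to 117 mm above the bench; pressed fully down, 65 mm. It travels with the slider and swings about the pivot.
- pivot (a point): Axis of the latch's pivot, 60 mm above the bench, parallel to the track's x; travels with the slider. With the latch down, the paddle's middle lies from it 110 mm towards the track's -y, 10 mm towards its -x and 5 mm up.
- lamp: Fixed LED bench light. Origin on the bench under its column (20 mm, foot 90 mm wide), near the track's front end. A bar 40 mm wide, 24 mm high runs along its y axis from -30 to +530 mm, underside 240 mm up, straight above sleeve and paddle: a vertical gripper does not fit. Come in from the robot's side, tool tilted 25 to 45 degrees, fingers pointing down and away from the robot.
- oil_can: Spray can of penetrating oil, diameter 54 mm, 175 mm high, standing behind the back part of the track. Origin: middle of its base. Leave alone.
- wire_brush: Brush, about 200 mm long, lying along the track on its robot side. Origin under its middle. Leave alone.
- dish: Steel parts dish with nuts, diameter 104 mm, 22 mm high, on the robot's side of the track. Origin: middle of its base. Leave alone.
- tape_roll: Roll of green masking tape, diameter 104 mm, 36 mm high, near the robot on the right. Origin: middle of its base. Leave alone.
- screwdriver: Yellow screwdriver, about 200 mm long, lying near the robot on the left. Leave alone.

How it is judged:
On the way, in this order (a step that is already met when the one before it is completed fails the run):
1. the slider has come free and runs past the rusted place (value of joint upper above 0.05 m).
2. the slider is fully back and the latch is down in its notch (value of joint upper above 0.112 m and value of joint latch below 0.06 rad), for 0.2 s.
At the end, for the whole second after the job is handed in: The slider is fully back (travel above 0.112 m of 0.120), at rest, and the latch lever is pressed down into the last notch (below 0.06 rad) (all of step 2 and velocity of joint upper between -0.01 and 0.01 m/s); the robot touches nothing.
It fails at once if the oil can, wire brush, parts dish, tape roll or screwdriver is shifted by more than 30 mm (distance of any of oil_can, wire_brush, dish, tape_roll, screwdriver from where it was at the start of the episode above 0.03 m).
It also fails if it takes over 67 s, if anything falls off the work surface, if the arm or the gripper's body presses on something with over 40 N, if the wrist force passes 120 N, or if a joint passes its speed limit or range.

## Working session

There is one attempt and no reset: what is moved stays moved. The work goes in short steps, Python scripts to look and compute and a tool call to move; the robot and the scene stay as the last step left them, time stands still between calls to the robot, and variables do not carry over. Pictures are saved under pics/ and viewed, at most 10 in all, crops included, and the job is handed in when it is done.

Besides the shell and the picture viewer there is one more tool, called after "Emit:" as name(argument=value, ...) on one line, values as JSON. carry_out: Moves the arm, as the interface text tells. Its arguments: {"type":"object","properties":{"deltas":{"type":"array"},"grip":{"type":"number"},"grip_force":{"type":"number"}},"required":["deltas"]}

```bash
mkdir -p pics; ls; cat > h.py <<'E'
import numpy as np,cv2
from plant import ctrl
from scipy.spatial.transform import Rotation as R
def pic(n,f=None):
    p,d=ctrl.read_camera(n)
    if f: cv2.imwrite('pics/'+f,p[:,:,::-1])
    return p,d
def world(n,uv,d=None,z=None,pose=None):
    m=ctrl.camera_model(n);K=np.array(m['intrinsics'])
    if 'extrinsics' in m: T=np.linalg.inv(np.array(m['extrinsics']))
    else:
        s=pose or ctrl.get_state();W=np.eye(4);W[:3,:3]=R.from_quat(s['tcp_rot']).as_matrix();W[:3,3]=s['eef_pos'];T=W@np.array(m['hand_eye'])
    r=T[:3,:3]@np.linalg.inv(K)@[uv[0],uv[1],1];o=T[:3,3]
    if z is not None: return o+r*(z-o[2])/r[2]
    return o+r*d
E
python3 - <<'E'
from h import *
np.set_printoptions(precision=4,suppress=True)
s=ctrl.get_state();print(s)
for c in ['scene','top']:
    p,d=pic(c,c+'1.png')
    for q in ['sleeve','paddle','pivot','lamp','oil_can','wire_brush','dish','tape_roll','screwdriver','track','upper']:
        for r in ctrl.find_in(c,q)[:2]:
            u,v=map(int,np.round(r['uv']));w=d[max(v-2,0):v+3,max(u-2,0):u+3];dd=np.median(w[w>0]) if (w>0).any() else 0
            print(c,q,round(r['score'],2),(u,v),world(c,r['uv'],dd))
print(ctrl.get_state()['time'])
E
```

```text
pics
{'time': 0.0, 'qpos': array([ 1.003 ,  0.2872,  1.5782,  0.    ,  1.2786, -0.15  ]), 'dq': array([ 0.0018, -0.0013,  0.0002, -0.0008, -0.0014, -0.0009]), 'joint_efforts': array([ -0.0005, -40.599 , -29.2619,  -0.0003,   0.0057,  -0.    ]), 'eef_pos': array([0.2735, 0.6164, 0.2299]), 'tcp_rot': array([ 0.2074,  0.9783, -0.0011, -0.0004]), 'contact_force': array([ 0.133 , -0.1017,  0.3116]), 'wrist_torque': array([-0.0459, -0.0238, -0.0015]), 'finger_force': 0.0, 'opening': 1.0005871089842606}
scene sleeve 0.57 (386, 239) [ 0.6106 -0.0777  0.0524]
scene paddle 0.83 (386, 217) [ 0.6302 -0.0477  0.0932]
scene paddle 0.21 (367, 419) [ 0.3047 -0.3844  0.0291]
scene pivot 0.56 (388, 217) [ 0.6324 -0.0527  0.0982]
scene lamp 0.61 (467, 235) [ 0.6251 -0.271   0.2655]
scene oil_can 0.97 (346, 164) [0.6774 0.176  0.0697]
scene wire_brush 0.67 (312, 232) [0.4854 0.0687 0.0209]
scene dish 0.71 (359, 291) [ 0.4825 -0.1351  0.0055]
scene tape_roll 0.74 (378, 427) [ 0.3127 -0.4106  0.0337]
scene tape_roll 0.69 (386, 236) [ 0.615  -0.0714  0.0517]
scene screwdriver 0.69 (171, 187) [0.2544 0.4295
[... 209 characters left out ...]
4374 -0.0008]
top paddle 0.7 (324, 173) [ 0.6277 -0.0441  0.0913]
top pivot 0.8 (318, 176) [ 0.6297 -0.0315  0.0478]
top lamp 0.66 (388, 158) [ 0.6303 -0.1676  0.2643]
top oil_can 0.9 (225, 146) [0.6796 0.1825 0.1512]
top oil_can 0.31 (331, 186) [ 0.6029 -0.0637  0.0515]
top wire_brush 0.81 (273, 232) [0.4897 0.0798 0.0189]
top dish 0.56 (361, 239) [ 0.4735 -0.1454  0.0034]
top dish 0.33 (329, 185) [ 0.6046 -0.059   0.0515]
top tape_roll 0.75 (476, 321) [ 0.2627 -0.4396  0.0003]
top tape_roll 0.3 (321, 172) [ 0.6309 -0.0379  0.0897]
top screwdriver 0.7 (130, 325) [0.2607 0.432  0.0247]
top track 0.84 (320, 190) [ 0.5941 -0.0384  0.052 ]
top upper 0.82 (331, 184) [ 0.6091 -0.0637  0.0518]
1.2
```

```bash
python3 - <<'E'
import cv2
a=cv2.imread('pics/scene1.png')[130:330,250:520];b=cv2.imread('pics/top1.png')[110:270,200:450]
cv2.imwrite('pics/s2.png',cv2.resize(a,None,fx=2.9,fy=2.9,interpolation=2));cv2.imwrite('pics/t2.png',cv2.resize(b,None,fx=3,fy=3,interpolation=2))
E
```

```text
(no output)
```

View pics/s2.png

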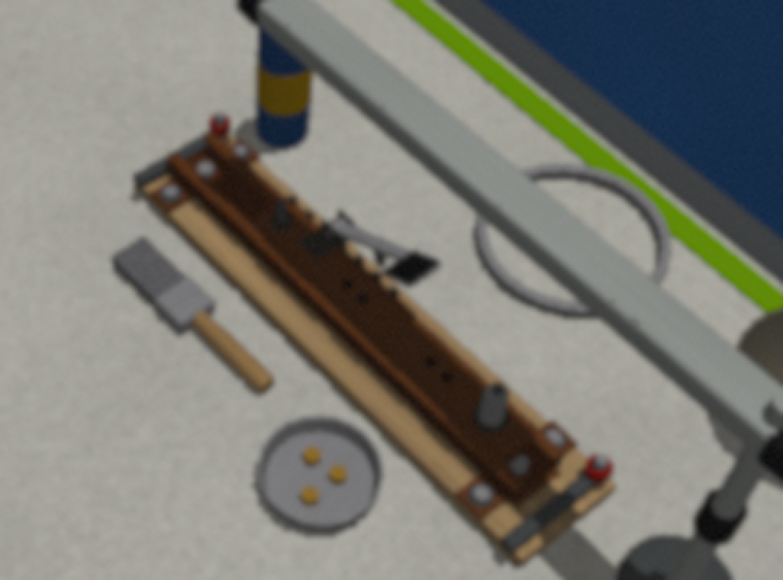

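View pics/t2.png

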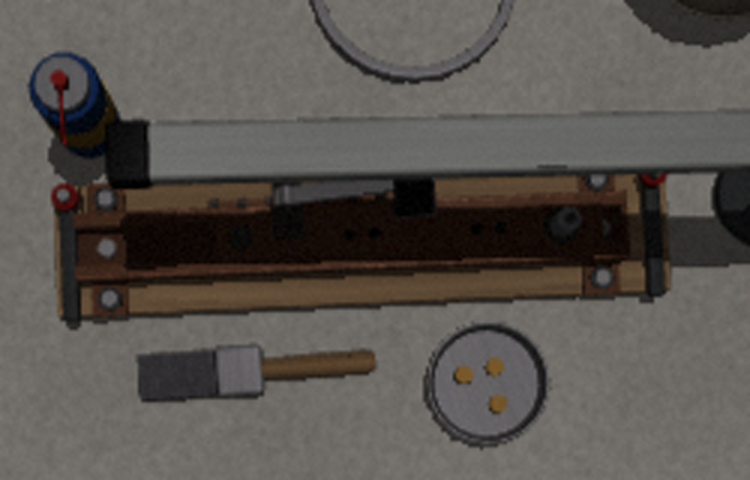

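The scene crop shows the sleeve at about (419,270) and the black paddle at (392,222). In the top crop the sleeve top is at (390,182) and the paddle at (338,175). The detector's "sleeve" hits are wrong: they land mid-slider. The rail is turned slightly. Next I'll measure these points.

```bash
python3 - <<'E'
from h import *
np.set_printoptions(precision=4,suppress=True)
t=lambda u,v:(200+u/3,110+v/3); s=lambda u,v:(250+u/2.9,130+v/2.9)
for n,z,a in [('boltL1',.046,(106,198)),('boltL2',.046,(109,299)),('boltR1',.046,(598,180)),('boltR2',.046,(603,277)),('sleeve top',.094,(570,213)),('sleeve base',.052,(562,238)),('paddle',.109,(414,196)),('pivotend',.06,(276,195))]:
    print('top',n,world('top',t(*a),z=z))
for n,z,a in [('sleeve top',.094,(497,388)),('sleeve base',.052,(489,424)),('paddle',.109,(413,266))]:
    print('scene',n,world('scene',s(*a),z=z))
p,d=pic('top')
for u,v in [(390,181),(338,175),(389,183)]: print(u,v,d[v,u],world('top',(u,v),d[v,u]))
p,d=pic('scene')
for u,v in [(419,269),(392,222),(421,264)]: print(u,v,world('scene',(u,v),d[v,u]))
print(ctrl.camera_model('wrist'))
E
```

```text
top boltL1 [0.6281 0.1719 0.046 ]
top boltL2 [0.5445 0.1689 0.046 ]
top boltR1 [ 0.6446 -0.2359  0.046 ]
top boltR2 [ 0.5636 -0.2394  0.046 ]
top sleeve top [ 0.6096 -0.2033  0.094 ]
top sleeve base [ 0.5952 -0.2044  0.052 ]
top paddle [ 0.6203 -0.0774  0.109 ]
top pivotend [0.6288 0.0316 0.06  ]
scene sleeve top [ 0.6067 -0.2011  0.094 ]
scene sleeve base [ 0.6018 -0.2065  0.052 ]
scene paddle [ 0.6245 -0.0767  0.109 ]
390 181 1.1860026 [ 0.6088 -0.2024  0.0988]
338 175 1.1668357 [ 0.62   -0.0769  0.1155]
389 183 1.1885109 [ 0.6044 -0.2005  0.0961]
419 269 [ 0.5994 -0.2037  0.0819]
392 222 [ 0.6214 -0.0784  0.1119]
421 264 [ 0.6037 -0.2023  0.0974]
{'intrinsics': array([[413.2023,   0.    , 326.7757],
       [  0.    , 413.2023, 242.5754],
       [  0.    ,   0.    ,   1.    ]]), 'hand_eye': array([[ 0.0008, -0.95  , -0.3123,  0.0801],
       [ 1.    ,  0.0008,  0.0002,  0.0004],
       [ 0.    , -0.3123,  0.95  , -0.1427],
       [ 0.    ,  0.    ,  0.    ,  1.    ]])}
```

```bash
cat >> h.py <<'E'
np.set_printoptions(precision=4,suppress=True)
def orient(tilt,yaw=0.0435):
    t=np.radians(tilt);xr=np.array([np.cos(yaw),np.sin(yaw),0]);y=np.array([-np.sin(yaw),np.cos(yaw),0])
    z=np.sin(t)*xr-np.cos(t)*np.array([0,0,1]);return R.from_matrix(np.c_[np.cross(y,z),y,z])
def delta(pos,rot,p0=None,r0=None):
    s=ctrl.get_state();p0=s['eef_pos'] if p0 is None else p0;r0=R.from_quat(s['tcp_rot']) if r0 is None else r0
    d=r0.inv().apply(np.array(pos)-p0);w=(r0.inv()*rot).as_rotvec()
    print('shift',d,'turn',w,'len',np.linalg.norm(d),np.degrees(np.linalg.norm(w)));return d,w
E
python3 - <<'E'
from h import *
delta([.48,.22,.27],orient(35))
delta([.54,-.20,.18],orient(35),np.array([.48,.22,.27]),orient(35))
E
```

```text
shift [-0.3495 -0.2791 -0.0387] turn [-0.1409 -0.5999 -0.4467] len 0.4489497172295999 43.608403816601125
shift [ 0.0175 -0.4222  0.0976] turn [0. 0. 0.] len 0.43370496884402887 0.0
```

Emit:
carry_out(deltas=[-0.044,-0.035,-0.005,-0.018,-0.075,-0.056,-0.088,-0.07,-0.01,-0.036,-0.15,-0.112,-0.132,-0.105,-0.015,-0.054,-0.225,-0.168,-0.176,-0.14,-0.02,-0.072,-0.3,-0.224,-0.22,-0.175,-0.025,-0.09,-0.375,-0.28])

```text
time: 1.92
eef_pos: [0.4046, 0.3663, 0.2569]
tcp_rot: [0.065, 0.979, 0.005, 0.193]
contact_force: [1.0, 0.1, -0.1]
opening: 1.001
finger_force: 0.0
```

```bash
python3 - <<'E'
from h import *
print(ctrl.get_state()['eef_pos'])
delta([.48,.22,.27],orient(35))
E
```

```text
[0.4046 0.3663 0.2569]
shift [-0.0929 -0.1352  0.0185] turn [-0.0499 -0.2212 -0.1651] len 0.16511845631934544 16.072550424000678
```

Emit:
carry_out(deltas=[-0.031,-0.045,0.006,-0.017,-0.074,-0.055,-0.062,-0.09,0.012,-0.034,-0.148,-0.11,-0.093,-0.135,0.018,-0.05,-0.221,-0.165])

```text
time: 2.3
eef_pos: [0.4794, 0.2201, 0.2704]
tcp_rot: [-0.021, 0.953, 0.006, 0.301]
contact_force: [-0.3, -0.3, 0.5]
opening: 1.003
finger_force: 0.0
```

```bash
python3 - <<'E'
from h import *
print(ctrl.get_state()['eef_pos'])
delta([.54,-.20,.18],orient(35))
E
```

```text
[0.4794 0.2201 0.2704]
shift [ 0.0172 -0.4223  0.0984] turn [-0.0002  0.0004  0.0001] len 0.43399091034968956 0.024685957129574262
```

Emit:
carry_out(deltas=[0.002,-0.06,0.014,0,0,0,0.005,-0.12,0.028,0,0,0,0.007,-0.18,0.042,0,0,0,0.01,-0.24,0.056,0,0,0,0.012,-0.3,0.07,0,0,0])

```text
time: 2.92
eef_pos: [0.5213, -0.0792, 0.2056]
tcp_rot: [-0.019, 0.954, 0.006, 0.3]
contact_force: [1.2, 0.2, -0.0]
opening: 1.0
finger_force: 0.0
```

Emit:
carry_out(deltas=[0.002,-0.06,0.014,0,0,0,0.005,-0.122,0.028,0,0,0,0.005,-0.122,0.028,0,0,0])

```text
time: 3.3
eef_pos: [0.5379, -0.2026, 0.1782]
tcp_rot: [-0.017, 0.954, 0.006, 0.298]
contact_force: [0.2, 0.5, 0.4]
opening: 1.002
finger_force: 0.0
```

```bash
python3 - <<'E'
from h import *
s=ctrl.get_state();print(s['eef_pos'])
p,d=pic('wrist','w1.png')
for q in ['sleeve','paddle']:
  for r in ctrl.find_in('wrist',q)[:2]:
    u,v=map(int,np.round(r['uv']));print(q,r,d[v,u],world('wrist',r['uv'],d[v,u],pose=s),world('wrist',r['uv'],z=.075,pose=s))
E
```

```text
[ 0.5379 -0.2026  0.1782]
sleeve {'uv': [488.9, 201.9], 'score': 0.71} 0.29044354 [ 0.6014 -0.0857  0.0521] [ 0.577  -0.0998  0.075 ]
paddle {'uv': [539.2, 268.0], 'score': 0.85} 0.26429707 [ 0.6068 -0.0636  0.1036] [ 0.649  -0.0354  0.075 ]
```

View pics/w1.png

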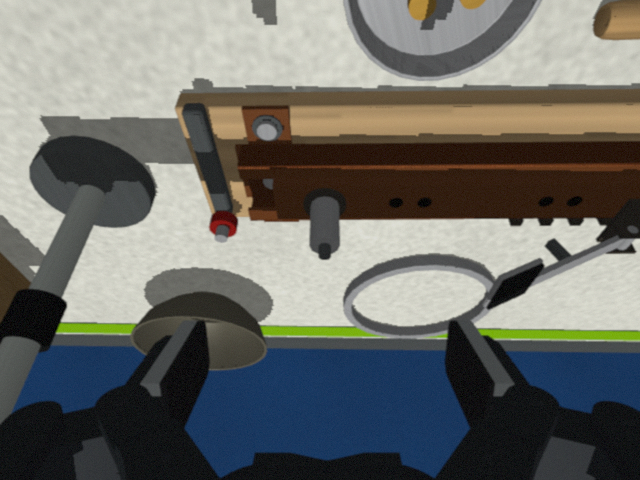

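The wrist view shows the sleeve standing between the open fingers, base at about (323,203) and top at (324,247). The paddle is at (516,285), to the right.

```bash
python3 - <<'E'
from h import *
s=ctrl.get_state()
p,d=pic('wrist')
for u,v in [(324,222),(324,235),(312,230),(336,230),(516,285),(505,290),(527,275)]: print(u,v,world('wrist',(u,v),d[v,u],pose=s))
print(world('wrist',(324,255),z=.098,pose=s))
o=orient(35);
P=np.array([.605,-.2025,.080]);delta(P+o.apply([0,0,.019]),o)
E
```

```text
324 222 [ 0.5981 -0.1967  0.0776]
324 235 [ 0.5973 -0.1967  0.0889]
312 230 [ 0.5968 -0.2044  0.0855]
336 230 [ 0.703  -0.1814 -0.0004]
516 285 [ 0.6263 -0.0655  0.1051]
505 290 [ 0.6264 -0.0741  0.1092]
527 275 [ 0.6161 -0.0619  0.1035]
[ 0.6064 -0.1963  0.098 ]
shift [ 0.002  -0.0081  0.1385] turn [ 0.     -0.0033 -0.0014] len 0.13879673307906393 0.206998880365804
```

Emit:
carry_out(deltas=[0.001,-0.001,0.05,0,0,0,0.002,-0.003,0.1,0,0,0,0.002,-0.003,0.139,0,0,0,0.002,-0.003,0.139,0,0,0])

```text
time: 4.0
eef_pos: [0.6198, -0.1914, 0.0684]
tcp_rot: [-0.018, 0.957, 0.006, 0.29]
contact_force: [-0.4, -0.0, 0.3]
opening: 1.004
finger_force: 0.0
```

Emit:
carry_out(deltas=[0,0,0,0,0,0,0,0,0,0,0,0,0,0,0,0,0,0,0,0,0,0,0,0], grip=0, grip_force=60)

```text
time: 4.5
eef_pos: [0.6204, -0.1971, 0.0729]
tcp_rot: [-0.015, 0.956, 0.002, 0.293]
contact_force: [-7.2, -4.6, 5.6]
opening: 0.209
finger_force: 58.3
```

```bash
python3 - <<'E'
from h import *
s=ctrl.get_state();print(s)
p,d=pic('wrist','w2.png');delta([.616,-.199,.064],orient(35))
E
```

```text
{'time': 4.5, 'qpos': array([-0.5893,  0.2155,  2.0768,  0.7885,  0.47  , -2.8384]), 'dq': array([-0.0058,  0.0008, -0.0021, -0.0044,  0.011 ,  0.0012]), 'joint_efforts': array([  3.9743, -28.2731, -22.4088,   0.9649,   0.2836,  -0.0205]), 'eef_pos': array([ 0.6204, -0.1971,  0.0729]), 'tcp_rot': array([-0.0154,  0.9561,  0.0017,  0.2928]), 'contact_force': array([-7.2121, -4.5644,  5.5572]), 'wrist_torque': array([-0.5855,  0.6681, -0.3399]), 'finger_force': 58.27836871147156, 'opening': 0.20884785248751353}
shift [ 0.0086 -0.0017  0.0049] turn [-0.012  -0.0167 -0.0078] len 0.01005899746179484 1.2629612803338424
```

View pics/w2.png

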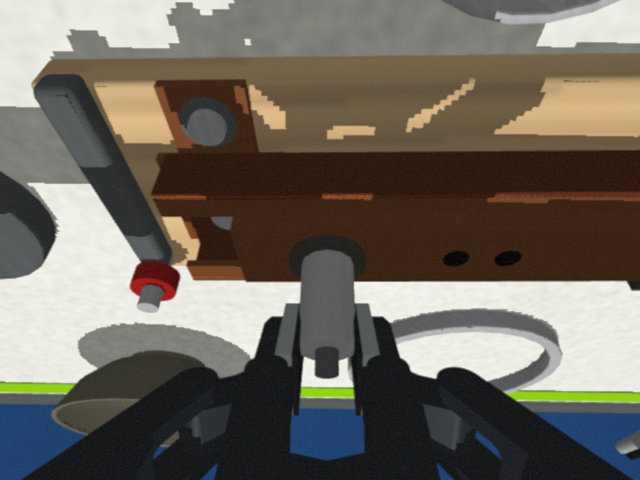

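The last joint sits at its limit (-2.838 of -2.84), so I need a grasp turned towards the arm's own azimuth. I'll open, fit the wrist kinematics and choose a yaw.

```bash
cat > kin.py <<'E'
from h import *
from scipy.optimize import least_squares
D=[([1.003,.2872,1.5782,0,1.2786,-.15],[.2735,.6164,.2299],[.2074,.9783,-.0011,-.0004]),
   ([-.5893,.2155,2.0768,.7885,.47,-2.8384],[.6204,-.1971,.0729],[-.0154,.9561,.0017,.2928])]
def fk(q,L):
    a2,a3,h,l,e=L
    rot=R.from_euler('ZYZYZ',[q[0],q[1]+q[2],q[3],q[4],q[5]+np.pi/2])
    s,c=np.sin(q[1]),np.cos(q[1]);S,C=np.sin(q[1]+q[2]),np.cos(q[1]+q[2])
    r=a2*s+a3*S+e*C;z=h+a2*c+a3*C-e*S
    return np.array([r*np.cos(q[0]),r*np.sin(q[0]),z])+rot.apply([0,0,l]),rot
L=least_squares(lambda L:np.r_[tuple(fk(q,L)[0]-p for q,p,_ in D)+(1e-4*(L-[.5,.45,.3,.3,0]),)],[.5,.45,.3,.3,0]).x
def ik(pos,rot,q0):
    return least_squares(lambda q:np.r_[fk(q,L)[0]-pos,(fk(q,L)[1].inv()*rot).as_rotvec()],q0).x
if __name__=='__main__':
    print(L)
    for q,p,o in D: print(fk(q,L)[0]-p,(fk(q,L)[1].inv()*R.from_quat(o)).as_rotvec())
    P=np.array([.606,-.199,.080])
    for t in (27,31,35,40):
      for y in (.0435,-.1,-.2,-.3):
        o=orient(t,y);print(t,y,ik(P+o.apply([0,0,.019]),o,D[1][0]))
    print('paddle, later'); 
    P=np.array([.62,.04,.07])
    for t in (35,40): o=orient(t);print(t,ik(P,o,D[1][0]))
E
python3 kin.py
```

```text
Traceback (most recent call last):
  File "kin.py", line 11, in <module>
    L=least_squares(lambda L:np.r_[tuple(fk(q,L)[0]-p for q,p,_ in D)+(1e-4*(L-[.5,.45,.3,.3,0]),)],[.5,.45,.3,.3,0]).x
      ~~~~~~~~~~~~~^^^^^^^^^^^^^^^^^^^^^^^^^^^^^^^^^^^^^^^^^^^^^^^^^^^^^^^^^^^^^^^^^^^^^^^^^^^^^^^^^^^^^^^^^^^^^^^^^^
  File "kin.py", line 11, in <lambda>
    L=least_squares(lambda L:np.r_[tuple(fk(q,L)[0]-p for q,p,_ in D)+(1e-4*(L-[.5,.45,.3,.3,0]),)],[.5,.45,.3,.3,0]).x
                                   ~~~~~^^^^^^^^^^^^^^^^^^^^^^^^^^^^^
  File "kin.py", line 11, in <genexpr>
    L=least_squares(lambda L:np.r_[tuple(fk(q,L)[0]-p for q,p,_ in D)+(1e-4*(L-[.5,.45,.3,.3,0]),)],[.5,.45,.3,.3,0]).x
                                         ~~^^^^^
  File "kin.py", line 7, in fk
    rot=R.from_euler('ZYZYZ',[q[0],q[1]+q[2],q[3],q[4],q[5]+np.pi/2])
  File "scipy/spatial/transform/_rotation.pyx", line 1413, in scipy.spatial.transform._rotation.Rotation.from_euler
ValueError: Expected axis specification to be a non-empty string of upto 3 characters, got ZYZYZ
```

```bash
sed -i "s/rot=R.from_euler.*/rot=R.from_euler('ZYZ',[q[0],q[1]+q[2],q[3]])*R.from_euler('YZ',[q[4],q[5]+np.pi\/2])/" kin.py; python3 kin.py
```

```text
[-0.2325  0.8786  1.6233  0.5633  0.3679]
[ 0.0851 -0.0543 -0.    ] [-0.0001 -0.      0.    ]
[-0. -0.  0.] [-0.0001 -0.0001  0.0001]
27 0.0435 [-0.5286  0.2142  2.0205  0.4849  0.5554 -2.5126]
27 -0.1 [-0.4508  0.2629  1.9776  0.3452  0.4792 -2.1949]
27 -0.2 [-0.3908  0.2824  1.9607  0.2025  0.4425 -1.9247]
27 -0.3 [-0.3282  0.2903  1.954   0.031   0.4264 -1.6241]
31 0.0435 [-0.5749  0.1923  2.0812  0.6623  0.507  -2.7168]
31 -0.1 [-0.4818  0.2511  2.0293  0.5153  0.4    -2.3831]
31 -0.2 [-0.4083  0.2747  2.0091  0.3225  0.3428 -2.0549]
31 -0.3 [-0.3308  0.2842  2.001   0.0511  0.3159 -1.6459]
35 0.0435 [-0.6259  0.1357  2.1826  0.8787  0.4805 -2.965 ]
35 -0.1 [-0.5167  0.2087  2.1171  0.7746  0.3383 -2.6642]
35 -0.2 [-0.4283  0.2376  2.092   0.5535  0.2495 -2.2984]
35 -0.3 [-0.3339  0.2491  2.0821  0.0976  0.2007 -1.6942]
40 0.0435 [-0.6959 -0.0222  2.4146  1.189   0.4856 -3.3252]
40 -0.1 [-0.5666  0.0902  2.3049  1.2417  0.3105 -3.1655]
40 -0.2 [-0.4574  0.1313  2.2671  1.2158  0.1754 -2.9805]
40 -0.3 [-0.3383  0.1474  2.2526  0.5118  0.0503 -2.1114]
paddle, later
35 [ 0.0871  0.3547  1.9811 -0.1281  0.197  -1.4094]
40 [ 0.0936  0.2626  2.1402 -0.6628  0.0524 -0.8702]
```

```bash
sed -i "s/return np.array(\[r\*np.cos(q\[0\]),r\*np.sin(q\[0\]),z\])/d=e;return np.array([r*np.cos(q[0])-d*np.sin(q[0]),r*np.sin(q[0])+d*np.cos(q[0]),z])/; s/+e\*C;/;/; s/-e\*S$//" kin.py; python3 kin.py
```

```text
[0.4749 0.5556 0.1714 0.2357 0.1031]
[-0.0024  0.0002 -0.0001] [-0.0001 -0.      0.    ]
[ 0.     -0.0026  0.0001] [-0.0001 -0.0001  0.0001]
27 0.0435 [-0.5704  0.2412  2.0332  0.5369  0.5367 -2.6044]
27 -0.1 [-0.5477  0.2326  2.0441  0.4445  0.4747 -2.3758]
27 -0.2 [-0.5306  0.229   2.0485  0.354   0.4391 -2.1903]
27 -0.3 [-0.5127  0.2276  2.0503  0.2415  0.4123 -1.9828]
31 0.0435 [-0.5849  0.2306  2.064   0.6907  0.4953 -2.7566]
31 -0.1 [-0.5587  0.2206  2.0766  0.5989  0.4164 -2.5293]
31 -0.2 [-0.5389  0.2165  2.0817  0.4949  0.3688 -2.3305]
31 -0.3 [-0.5181  0.2148  2.0838  0.3498  0.3312 -2.0907]
35 0.0435 [-0.5994  0.223   2.0936  0.8698  0.4668 -2.9348]
35 -0.1 [-0.5698  0.2116  2.1078  0.8003  0.3702 -2.7301]
35 -0.2 [-0.5472  0.2069  2.1136  0.6995  0.308  -2.5348]
35 -0.3 [-0.5235  0.205   2.116   0.5282  0.2551 -2.2689]
40 0.0435 [-0.6174  0.218   2.1285  1.1187  0.4541 -3.1833]
40 -0.1 [-0.5835  0.2049  2.1448  1.1181  0.3388 -3.0479]
40 -0.2 [-0.5576  0.1995  2.1515  1.0777  0.2583 -2.9131]
40 -0.3 [-0.5303  0.1974  2.1542  0.9555  0.1807 -2.6963]
paddle, later
35 [-0.1434  0.144   2.1757  0.4579  0.2435 -2.1706]
40 [-0.15    0.1352  2.2172  0.8935  0.1593 -2.607 ]
```

```bash
python3 - <<'E'
from kin import *
for y in (-.199,-.15,-.08):
  for t,w in ((28,-.05),(29,-.03),(29,.0)):
    o=orient(t,w);P=np.array([.606-.0435*(y+.199),y,.078]);print(y,t,w,ik(P+o.apply([0,0,.019]),o,D[1][0]))
o=orient(29,-.03);P=np.array([.606,-.199,.078]);delta(P+o.apply([0,0,-.021]),o)
E
```

```text
-0.199 28 -0.05 [-0.5589  0.235   2.0498  0.5208  0.4777 -2.4997]
-0.199 29 -0.03 [-0.5655  0.2333  2.0563  0.5727  0.474  -2.5703]
-0.199 29 0.0 [-0.5705  0.2354  2.0537  0.5912  0.489  -2.6173]
-0.15 28 -0.05 [-0.4794  0.2026  2.0903  0.4745  0.442  -2.3897]
-0.15 29 -0.03 [-0.4858  0.2004  2.0973  0.53    0.4358 -2.4641]
-0.15 29 0.0 [-0.4913  0.202   2.0953  0.5539  0.4498 -2.5167]
-0.08 28 -0.05 [-0.3546  0.1689  2.131   0.3727  0.3969 -2.1876]
-0.08 29 -0.03 [-0.3607  0.1661  2.1388  0.4311  0.3862 -2.2653]
-0.08 29 0.0 [-0.3667  0.167   2.1378  0.4652  0.3979 -2.3282]
shift [ 0.0072 -0.001  -0.0332] turn [0.0268 0.0882 0.0542] len 0.03401913388154836 6.126503413503682
```

Emit:
carry_out(deltas=[0,0,0,0,0,0,0,0,0,0,0,0,0,0,-0.02,0,0,0,0.007,-0.001,-0.033,0.027,0.088,0.054,0.007,-0.001,-0.033,0.027,0.088,0.054], grip=100)

```text
time: 5.18
eef_pos: [0.5968, -0.1964, 0.0957]
tcp_rot: [0.013, 0.968, -0.002, 0.25]
contact_force: [0.6, 0.1, -0.3]
opening: 1.005
finger_force: 0.0
```

```bash
python3 - <<'E'
from kin import *
s=ctrl.get_state();print(s['qpos'],s['eef_pos'],s['contact_force'])
p,d=pic('wrist','w3.png')
o=orient(29,-.03);P=np.array([.606,-.199,.078]);delta(P+o.apply([0,0,.019]),o)
E
```

```text
[-0.5845  0.1417  2.0842  0.5283  0.5399 -2.5348] [ 0.5968 -0.1964  0.0957] [ 0.6015  0.0633 -0.2531]
shift [-0.0004 -0.0028  0.0383] turn [ 0.0057 -0.0008  0.0024] len 0.03841697550774323 0.3591175460013468
```

View pics/w3.png

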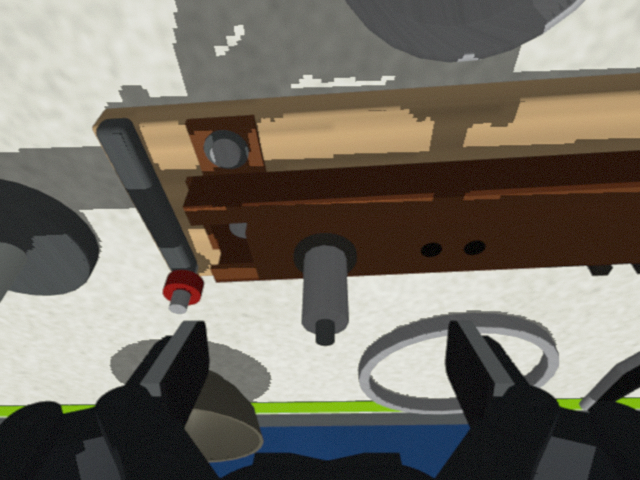

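The sleeve stands centred between the fingers, axis near u≈325. I can go straight in.

Emit:
carry_out(deltas=[0,0,0.02,0,0,0,0,0,0.038,0,0,0,0,0,0.038,0,0,0])

```text
time: 5.6
eef_pos: [0.6131, -0.1957, 0.0582]
tcp_rot: [0.014, 0.969, 0.0, 0.247]
contact_force: [-0.0, 0.4, -0.0]
opening: 0.998
finger_force: 0.0
```

Emit:
carry_out(deltas=[0,0,0,0,0,0,0,0,0,0,0,0,0,0,0,0,0,0,0,0,0,0,0,0], grip=0, grip_force=100)

```text
time: 6.1
eef_pos: [0.6141, -0.1973, 0.0618]
tcp_rot: [0.013, 0.968, -0.002, 0.249]
contact_force: [-3.9, -0.7, 2.2]
opening: 0.206
finger_force: 97.5
```

```bash
python3 - <<'E'
from h import *
s=ctrl.get_state();r=R.from_quat(s['tcp_rot']);print(s['qpos'],r.inv().apply([-.0435,.999,0])*.01, r.inv().apply(s['contact_force']))
E
```

```text
[-0.5668  0.2337  2.0527  0.5704  0.4823 -2.57  ] [ 0.0006  0.01   -0.0003] [ 2.3331 -0.7581 -3.7807]
```

Emit:
carry_out(deltas=[0,0.004,0,0,0,0,0,0.008,0,0,0,0,0,0.012,0,0,0,0,0,0.016,0,0,0,0,0,0.016,0,0,0,0])

```text
time: 6.72
eef_pos: [0.6139, -0.1902, 0.0618]
tcp_rot: [0.017, 0.968, -0.01, 0.251]
contact_force: [-12.3, -27.1, -1.8]
opening: 0.208
finger_force: 98.2
```

Emit:
carry_out(deltas=[0,-0.008,0,0,0,0,0,-0.016,0,0,0,0,0,-0.024,0,0,0,0,0,-0.032,0,0,0,0,0,-0.036,0,0,0,0])

```text
time: 7.35
eef_pos: [0.6145, -0.2109, 0.0616]
tcp_rot: [0.012, 0.969, 0.005, 0.248]
contact_force: [6.0, 26.1, 8.1]
opening: 0.205
finger_force: 99.7
```

Emit:
carry_out(deltas=[0,0,0,0,0,0])

```text
time: 7.48
eef_pos: [0.6145, -0.2109, 0.0617]
tcp_rot: [0.012, 0.969, 0.004, 0.248]
contact_force: [4.0, 18.9, 7.0]
opening: 0.203
finger_force: 99.1
```

Emit:
carry_out(deltas=[0,0.008,0,0,0,0,0,0.016,0,0,0,0,0,0.024,0,0,0,0,0,0.032,0,0,0,0,0,0.04,0,0,0,0])

```text
time: 8.1
eef_pos: [0.614, -0.1884, 0.062]
tcp_rot: [0.016, 0.968, -0.014, 0.252]
contact_force: [-20.7, -51.2, -7.1]
opening: 0.209
finger_force: 101.3
```

Emit:
carry_out(deltas=[0,0,0,0,0,0])

```text
time: 8.22
eef_pos: [0.6139, -0.1885, 0.0619]
tcp_rot: [0.017, 0.968, -0.012, 0.252]
contact_force: [-13.4, -34.9, -1.8]
opening: 0.2
finger_force: 100.0
```

Emit:
carry_out(deltas=[0,-0.008,0,0,0,0,0,-0.018,0,0,0,0,0,-0.028,0,0,0,0,0,-0.036,0,0,0,0,0,-0.044,0,0,0,0])

```text
time: 8.85
eef_pos: [0.6144, -0.2113, 0.0616]
tcp_rot: [0.011, 0.969, 0.009, 0.247]
contact_force: [9.2, 43.3, 13.9]
opening: 0.205
finger_force: 103.4
```

Emit:
carry_out(deltas=[0,0,0,0,0,0])

```text
time: 8.98
eef_pos: [0.6145, -0.2112, 0.0616]
tcp_rot: [0.01, 0.969, 0.008, 0.248]
contact_force: [4.9, 29.7, 10.3]
opening: 0.206
finger_force: 101.8
```

Emit:
carry_out(deltas=[0,0.008,0,0,0,0,0,0.018,0,0,0,0,0,0.028,0,0,0,0,0,0.036,0,0,0,0,0,0.042,0,0,0,0])

```text
time: 9.6
eef_pos: [0.6135, -0.1814, 0.0617]
tcp_rot: [0.014, 0.968, -0.004, 0.249]
contact_force: [-16.4, -7.3, 12.1]
opening: 0.203
finger_force: 101.8
```

Emit:
carry_out(deltas=[0,0,0,0,0,0])

```text
time: 9.72
eef_pos: [0.6134, -0.1806, 0.0617]
tcp_rot: [0.014, 0.968, -0.003, 0.249]
contact_force: [-14.2, -2.2, 11.1]
opening: 0.202
finger_force: 101.7
```

Emit:
carry_out(deltas=[0.001,0.015,-0.001,0,0,0,0.002,0.03,-0.001,0,0,0,0.003,0.045,-0.002,0,0,0,0.004,0.06,-0.002,0,0,0,0.005,0.075,-0.003,0,0,0])

```text
time: 10.35
eef_pos: [0.61, -0.1061, 0.0618]
tcp_rot: [0.015, 0.968, -0.003, 0.249]
contact_force: [-5.2, -8.0, 0.9]
opening: 0.207
finger_force: 100.7
```

Emit:
carry_out(deltas=[0.001,0.008,0,0,0,0,0.001,0.016,-0.001,0,0,0,0.001,0.022,-0.001,0,0,0,0.001,0.022,-0.001,0,0,0])

```text
time: 10.85
eef_pos: [0.6097, -0.0945, 0.0619]
tcp_rot: [0.017, 0.967, -0.012, 0.252]
contact_force: [-14.2, -46.1, -3.6]
opening: 0.201
finger_force: 101.4
```

Emit:
carry_out(deltas=[0,-0.012,0,0,0,0,0,-0.012,0,0,0,0])

```text
time: 11.1
eef_pos: [0.6096, -0.0964, 0.0618]
tcp_rot: [0.015, 0.968, -0.003, 0.249]
contact_force: [-1.7, -4.7, -0.1]
opening: 0.201
finger_force: 100.8
```

Emit:
carry_out(deltas=[0,0,0,0,0,0,0,0,0,0,0,0,0,0,0,0,0,0,0,0,-0.04,0,0,0,0,0,-0.09,0,0,0], grip=100)

```text
time: 11.72
eef_pos: [0.5653, -0.0919, 0.1402]
tcp_rot: [0.014, 0.969, -0.001, 0.247]
contact_force: [0.3, 0.1, 0.2]
opening: 1.004
finger_force: 0.0
```

```bash
python3 - <<'E'
from kin import *
s=ctrl.get_state();print(s['qpos'],s['eef_pos'],s['contact_force'])
for c in ['wrist','top','scene']:
    p,d=pic(c,c+'4.png')
    for r in ctrl.find_in(c,'paddle')[:2]:
        u,v=map(int,np.round(r['uv']));print(c,r,d[v,u],world(c,r['uv'],d[v,u],pose=s))
a=cv2.imread('pics/wrist4.png');b=cv2.imread('pics/top4.png')[110:270,200:450];b=cv2.resize(b,(640,410));c=cv2.imread('pics/scene4.png')[130:330,250:520]
cv2.imwrite('pics/m4.png',np.hstack([cv2.resize(a,(400,300)),cv2.resize(c,(400,300))]))
E
```

```text
[-0.4229 -0.0665  2.201   0.3581  0.5716 -2.2254] [ 0.5653 -0.0919  0.1402] [0.2675 0.0852 0.232 ]
wrist {'uv': [575.5, 304.8], 'score': 0.89} 0.2091491 [0.6042 0.0336 0.1076]
top {'uv': [278.7, 176.8], 'score': 0.92} 1.2358251 [0.6269 0.0648 0.0433]
scene {'uv': [384.0, 245.7], 'score': 0.58} 1.1471168 [ 0.5906 -0.0932  0.0565]
scene {'uv': [372.7, 427.1], 'score': 0.21} 0.9479711 [ 0.3103 -0.3992  0.0015]
```

View pics/m4.png

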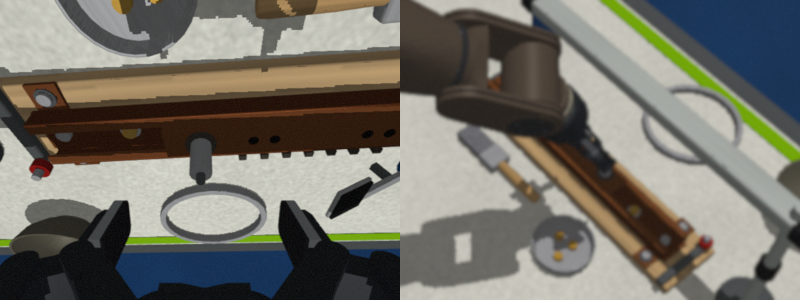

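```bash
python3 - <<'E'
from kin import *
for u,v in [(150,122),(150,182),(745,113),(745,168)]: print('bar',world('top',(200+u/3,110+v/3),z=.264))
s=ctrl.get_state();p,d=pic('wrist')
for u,v in [(558,317),(550,325),(566,308),(545,330),(575,300),(530,338)]: print(u,v,d[v,u],world('wrist',(u,v),d[v,u],pose=s))
o=orient(29,0.0)
for P in ([.597,.022,.15],[.617,.022,.06],[.617,.022,.12]): print(P,ik(np.array(P),o,s['qpos']))
delta([.597,.022,.15],o)
E
```

```text
bar [0.6448 0.115  0.264 ]
bar [0.6037 0.1148 0.264 ]
bar [ 0.653  -0.2927  0.264 ]
bar [ 0.615  -0.2922  0.264 ]
558 317 0.20651884 [0.6066 0.0229 0.1129]
550 325 0.2101707 [0.6124 0.0207 0.1139]
566 308 0.20310962 [0.6007 0.0251 0.1116]
545 330 0.21073765 [0.6146 0.0184 0.1154]
575 300 0.2064034 [0.6009 0.0315 0.1069]
530 338 0.22111538 [0.6265 0.0156 0.1131]
[0.597, 0.022, 0.15] [-0.1694 -0.0037  2.1238  0.1632  0.5271 -1.8607]
[0.617, 0.022, 0.06] [-0.1626  0.1712  2.136   0.2357  0.3426 -1.9358]
[0.617, 0.022, 0.12] [-0.1626  0.0788  2.1028  0.1756  0.4657 -1.8705]
shift [-0.0296  0.115   0.0045] turn [-0.0081 -0.0057 -0.0262] len 0.1188664042669051 1.6071955644490081
```

Emit:
carry_out(deltas=[-0.015,0.03,0.0,0,0,-0.01,-0.03,0.075,0.0,0,0,-0.02,-0.03,0.115,0.003,-0.008,-0.006,-0.026,-0.03,0.115,0.003,-0.008,-0.006,-0.026], grip=0, grip_force=40)

```text
time: 12.58
eef_pos: [0.5963, 0.024, 0.1506]
tcp_rot: [-0.002, 0.968, 0.0, 0.25]
contact_force: [0.2, -0.4, 0.3]
opening: 0.139
finger_force: 0.0
```

```bash
python3 - <<'E'
from kin import *
s=ctrl.get_state();print(s['qpos'],s['eef_pos'],s['contact_force'],s['opening'])
p,d=pic('wrist','w5.png')
o=orient(29,0.0)
for P in ([.607,.021,.125],[.615,.019,.09],[.615,.017,.054]): delta(P,o)
E
```

```text
[-0.1636 -0.0302  2.1458  0.1583  0.5327 -1.8543] [0.5963 0.024  0.1506] [ 0.1907 -0.3752  0.2697] 0.13949019271819624
shift [ 0.0034 -0.0018  0.0278] turn [ 0.0002 -0.0007  0.002 ] len 0.028025616933608152 0.12412445795642794
shift [ 0.0133 -0.0038  0.0623] turn [ 0.0002 -0.0007  0.002 ] len 0.0637850059150591 0.12412445795642794
shift [ 0.0308 -0.0057  0.0938] turn [ 0.0002 -0.0007  0.002 ] len 0.09884795311346702 0.12412445795642794
```

View pics/w5.png

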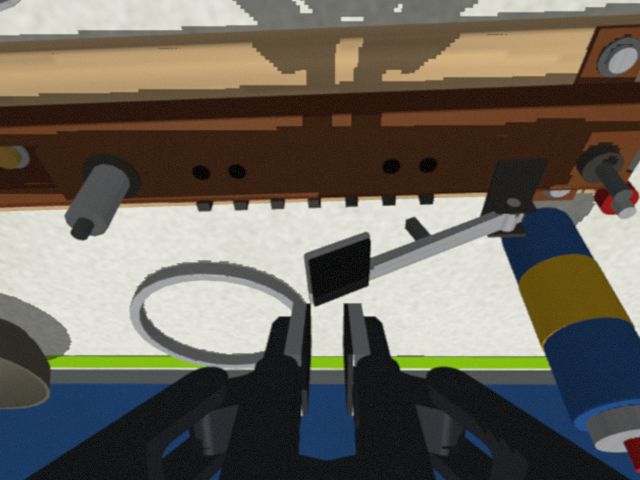

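The paddle at (338,268) lies straight ahead of the closing fingertips, so I can press down.

Emit:
carry_out(deltas=[0.003,0,0.028,0,0,0,0.008,-0.001,0.045,0,0,0,0.013,-0.002,0.062,0,0,0,0.022,-0.004,0.078,0,0,0,0.031,-0.005,0.094,0,0,0])

```text
time: 13.25
eef_pos: [0.6231, 0.0148, 0.0655]
tcp_rot: [0.001, 0.965, -0.002, 0.261]
contact_force: [-30.3, 5.3, 72.8]
opening: -0.001
finger_force: 34.6
```

Emit:
carry_out(deltas=[0.001,0,0.002,0,0,0,0.001,0,0.002,0,0,0])

```text
time: 13.5
eef_pos: [0.6273, 0.0133, 0.067]
tcp_rot: [0.001, 0.964, -0.004, 0.266]
contact_force: [-9.2, -1.2, 34.7]
opening: -0.004
finger_force: 17.4
```

Emit:
carry_out(deltas=[-0.012,0.002,-0.02,0,0,0,-0.022,0.004,-0.06,0,0,0,-0.03,0.005,-0.11,0,0,0,-0.03,0.005,-0.11,0,0,0])

```text
time: 14.0
eef_pos: [0.5906, 0.0208, 0.1692]
tcp_rot: [0.0, 0.967, -0.001, 0.256]
contact_force: [-0.6, 0.2, -0.5]
opening: -0.001
finger_force: 0.0
```

```bash
python3 - <<'E'
from kin import *
s=ctrl.get_state();print(s['eef_pos'],s['contact_force'])
p,d=pic('wrist','w6.png')
for q in ['paddle','sleeve']:
  for r in ctrl.find_in('wrist',q)[:2]:
    u,v=map(int,np.round(r['uv']));print(q,r,world('wrist',r['uv'],d[v,u],pose=s))
E
```

```text
[0.5906 0.0208 0.1692] [-0.6084  0.2474 -0.4739]
paddle {'uv': [367.3, 199.9], 'score': 0.92} [0.623  0.046  0.0617]
sleeve {'uv': [360.3, 154.5], 'score': 0.57} [0.5968 0.0407 0.0509]
sleeve {'uv': [369.1, 197.7], 'score': 0.55} [0.6213 0.0471 0.0615]
```

View pics/w6.png

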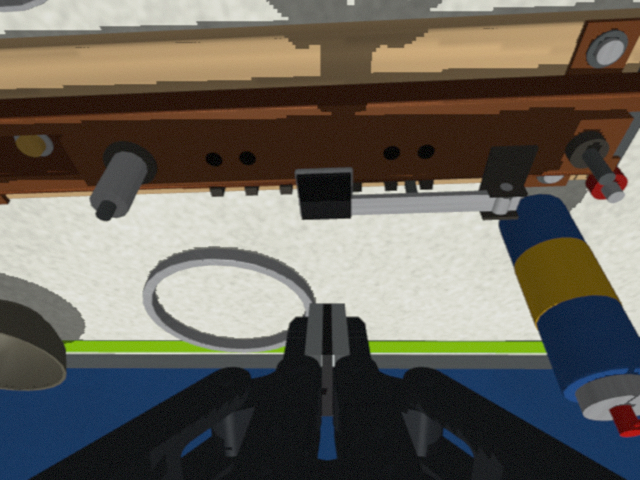

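The lever looks flat at (325,195). I'll check the paddle height (it should be 65 mm) and the sleeve's travel.

```bash
python3 - <<'E'
from kin import *
s=ctrl.get_state();p,d=pic('wrist')
for u,v in [(325,185),(325,205),(310,195),(340,195),(118,185)]: print(u,v,world('wrist',(u,v),d[v,u],pose=s))
E
```

```text
325 185 [0.6018 0.0206 0.0616]
325 205 [0.6145 0.0205 0.0647]
310 195 [0.6062 0.0119 0.0653]
340 195 [0.6066 0.0293 0.0648]
118 185 [ 0.5925 -0.0919  0.0731]
```

```bash
python3 -c "
from plant import ctrl
print(ctrl.sign_off())"
```

```text
the job is handed in; nothing more can be done
None
```

I worked the slider free, ran it back against its stop (about 0.117 m of 0.120 by my measurement), and pressed the latch lever down flat, with the paddle at 65 mm. The brass bolt is uncovered and the arm is clear, and I handed the job in at about 14 s; the sign-off returned no verdict.

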